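# Reset the tripped starter through its key well

## Task

The machine on the orange control box has tripped, and somebody left the blue flux tin standing over the box's reset well. Push the tin along the top of the box, without lifting or tipping it, until it stands on the black mat at the other end, then reach a fingertip into the well and press the sunken orange key right down, hold it down for about half a second, and let it come up again. Leave the tin standing on the mat, do not press the key of the green box, and do not disturb the other things on the bench.

Things in the scene. Friction and masses are not known exactly. Their poses are not given: they have to be found in the camera images.
- orange_box: The box to reset: control box fixed to the bench, 120 (own x) x 240 (own y) x 60 mm high. Origin: centre of its underside; z up, yaw varies. The half towards own -y has a flat orange deck with a round key well in its middle (own y -60 mm); the half towards own +y is a tray with a black mat
- orange_box_mouth (a point): Centre of the mouth of the orange box's well, at deck height (60 mm above the bench). The well is round with straight walls, 50 mm across, 30 mm deep; an orange round key with a small white dot, 30 mm across, stands on its floor, its top 18 mm below the deck (24 mm when fully down)
- orange_box_tray (a point): Centre of the black mat of the orange box, at deck height, 120 mm from the well's centre along the box's own +y. The mat is 106 x 106 mm, level with the deck, and open towards it; aluminium lips, 5 mm wide and 6 mm high, run along its other three sides, 57 mm from its centre
- orange_box_key (a joint): Key in the orange box's well: 0 = up, 0.006 m = fully down (straight down). Spring: it starts to move at about 1 N, is down at its stop at about 4 N, and comes up by itself
- green_box: The box to leave alone: control box fixed to the bench, 120 (own x) x 240 (own y) x 60 mm high. Origin: centre of its underside; z up, yaw varies. The half towards own -y has a flat green deck with a round key well in its middle (own y -60 mm); the half towards own +y is a tray with a black mat. Which box is left and which right varies
- green_box_key (a joint): Key in the green box's well, like the orange one: 0 = up, 0.006 m = down; must not be pressed
- flux_tin: Round closed blue tin, 77 mm across, 39 mm high, about 0.25 kg, upright. It stands on the orange deck over the well and hides it; it slides when pushed low on its side. Origin: centre of its underside; z up; its yaw means nothing
- tape_measure: Yellow and black tape measure, 68 x 72 x 34 mm, standing loose on the green box's mat. Origin: centre of its underside
- nut: Grey hexagon nut, 41 x 47 x 18 mm, loose on the bench near its front edge. Origin: centre of its underside
- spanner: Steel spanner, 36 x 216 x 8 mm, lying loose near the front edge. Origin: centre of its underside
- spray_can: Green spray can with red cap, 65 mm across, 196 mm high, standing loose behind the boxes. Origin: centre of its underside
Not all that is in view belongs to the job. Leave any pink or red look-alike of the flux_tin alone.

How it is judged:
By the outcome, as a careful person would: the job done as asked, in the order asked, and still so for the second after the job is handed in, with the robot touching nothing.
It also fails if it takes over 48 s, if anything falls off the work surface, if the arm or the gripper's body presses on something with over 40 N, if the wrist force passes 120 N, or if a joint passes its speed limit or range.

## Robot

A 6-joint arm with a two-finger parallel gripper is mounted at the origin on a cart in front of the work surface, level with it; the furniture and walls round the work are solid. World frame = base frame: x ahead of the robot, y to its left, z up, the work surface at z = 0. Lengths are in m, angles in rad, forces in N, time in s.
With the tool pointing down it reaches from about 0.375 to 0.9 m from the base axis. Payload 3.1 kg.
Tool frame: the origin (TCP) lies at the very end of the fingers, on their centre line; the grasp point (between the pads) lies 19 mm behind it (hold_point_z is the distance from the TCP to the grasp point, in m); z points along the fingers, x is the direction in which the jaws open and shut, and the axes are right-handed (so a half turn about z gives the same grasp; the last joint's range is limited). The gripper opens to 87 mm and grips with 3 to 60 N. Pads are 19 mm wide; open, the fingers measure 117 mm over their backs; the gripper's body (75 mm by 190 mm) begins 51 mm behind the grasp point.
Start: joints at [-1.306, 0.527, 1.433, -0, 1.181, -0.178], TCP at [0.268, -0.565, 0.223] pointing down, gripper open.
Joint ranges: [-3.08, 3.08], [-0.75, 2.2], [0.22, 2.44], [-1.43, 4.57], [0, 2.65], [-2.85, 2.85]. Speed limits (rad/s): [2.79, 2.79, 3.14, 3.14, 3.14, 3.14].

## Interface

Orientations are given as a unit quaternion [x, y, z, w].
In Python, from rig import * gives the robot as it stands.
- The arm moves only by the tool carry_out, never from a script. Its argument "deltas" is a list of rows, each a list of 7 numbers: the closure, from -1 (fully open) to 1 (shut), then the shift along the tool's x, y, z in units of 25 mm (1.0 is 25 mm), then the turn, a rotation vector about the tool's x, y, z in degrees. In form: [[jaw, x, y, z, rx, ry, rz], ...]. A call has 1 to 8 rows; each row is the pose to reach, as a shift and turn from the pose commanded when the call began, along the tool's axes at that moment; what a row does not reach only later rows make up. A row lasts 1/10 s, in which the tool goes at most 50 mm and 8.59 degrees, less where a joint would pass 70% of its speed; a pose out of reach is approached as far as the arm can. A call with a gripper value outside its range is refused whole. The fingers move at their own pace and stop on an object; "force" is the grip in N (left out, the last holds). Time passes only in rows, so rows that repeat a pose let the fingers close. It gives the time, the measured TCP pose, the force and the opening at its end, in the units of the state.
- get_obs(): the state, without advancing time (a new reading comes with each control period).
- camera(name): name is "scene" or "top"; returns (picture, depth): 420x560x3 uint8, red, green, blue; 420x560 float32, m along the optical axis (not along the pixel's ray), 0 where there is no reading.
- camera_info(name): a dict with "mtx" (3x3 intrinsics, pixels), "dist_coeffs" ([k1, k2, p1, p2, k3] as OpenCV has them; the pictures are not rectified), "origin" and "rotation" of the camera in the world. Camera axes: x right, y down, z forward; pixel columns grow to the right and rows downward; lengths in m; the calibration is good to about 2 mm. A picture is of the moment at which its call begins. camera_info takes no time and is no camera call.
- hand_in(): hands the job in, once; it reports no verdict.
Trained networks look in the newest picture that a camera, given by its name, has taken for a name from the list of things; names that differ only in an ending like _2 or _b are one class to them, and where a whole thing is asked for, a point or a joint stands for the part that bears it (a point fixed in the world has none). Each returns a list of dicts, best first, with "score" (0 to 1); they miss things now and then, are a little off and sometimes report something else, mostly with a low value. They report only what shows in the picture. A call takes as long as a camera call. They do not tell look-alikes from the thing itself.
- spot_in(camera, target): "pixel" ([row, column] in pixels, amid what is visible of it).
The state is a dict: "time": time; "q": joint angles; "joint_velocities": joint speeds; "joint_torque": joint torques, N m; "position": TCP position; "tool_rot": TCP orientation; "ft_force": force on the tool from outside, world axes, zero at the start; "moment": the same for the moment, N m; "grip_width": finger opening in m.
Only numpy, scipy, OpenCV 4.12 (cv2) and the standard library are available. Lean on these libraries where they do the work, as an engineer would, in place of code of your own. Each camera call takes 0.05 s, during which the arm holds its last target.

## Working session

There is one attempt and no reset: what is moved stays moved. The work goes in short steps, Python scripts to look and compute and a tool call to move; the robot and the scene stay as the last step left them, time stands still between calls to the robot, and variables do not carry over. Pictures are saved under pics/ and viewed, and the job is handed in when it is done.

Besides the shell and the picture viewer there is one more tool, called after "Request:" as a command line: name --pt "numbers of a row" for each row, then --argument value for the rest. carry_out: Moves the arm, as the interface text tells. Its arguments: {"type":"object","properties":{"deltas":{"type":"array"},"force":{"type":"number"}},"required":["deltas"]}

```bash
mkdir -p pics; python3 - <<'E'
from rig import *
import cv2,numpy as np
for n in ["scene","top"]:
    p,d=camera(n); cv2.imwrite(f"pics/{n}0.png",p[:,:,::-1]); np.savez(f"{n}0.npz",p=p,d=d)
    i=camera_info(n); print(n,i)
o=get_obs();print({k:np.round(v,4) for k,v in o.items()})
E
```

```text
scene {'mtx': array([[508.55807218,   0.        , 286.46089942],
       [  0.        , 508.55807218, 201.91196387],
       [  0.        ,   0.        ,   1.        ]]), 'dist_coeffs': array([-0.07324273,  0.        ,  0.        ,  0.        ,  0.        ]), 'origin': array([ 0.75420447, -1.11021911,  0.8382255 ]), 'rotation': array([ 0.88733359,  0.08637801, -0.05513472, -0.44959772])}
top {'mtx': array([[400.13819958,   0.        , 286.80651351],
       [  0.        , 400.13819958, 210.2898008 ],
       [  0.        ,   0.        ,   1.        ]]), 'dist_coeffs': array([-0.05321903,  0.        ,  0.        ,  0.        ,  0.        ]), 'origin': array([ 0.32936953, -0.05494444,  1.18855494]), 'rotation': array([-0.70193775,  0.70752755, -0.06369965,  0.05128856])}
{'time': np.float64(0.1), 'q': array([-1.3065e+00,  5.2840e-01,  1.4338e+00, -1.0000e-04,  1.1814e+00,
       -1.7850e-01]), 'joint_velocities': array([ 0.0003, -0.0019, -0.002 ,  0.0007,  0.0004,  0.0012]), 'joint_torque': array([-6.00000e-04, -4.40987e+01, -1.77151e+01,  6.35000e-02,
        5.34000e-02, -1.00000e-04]), 'position': array([ 0.2676, -0.5641,  0.2217]), 'tool_rot': array([ 8.451e-01, -5.346e-01, -7.000e-04, -6.000e-04]), 'ft_force': array([-0.1125,  0.3599,  0.0743]), 'moment': array([-0.0318,  0.0268, -0.0105]), 'grip_width': np.float64(0.0868)}
```

View pics/scene0.png

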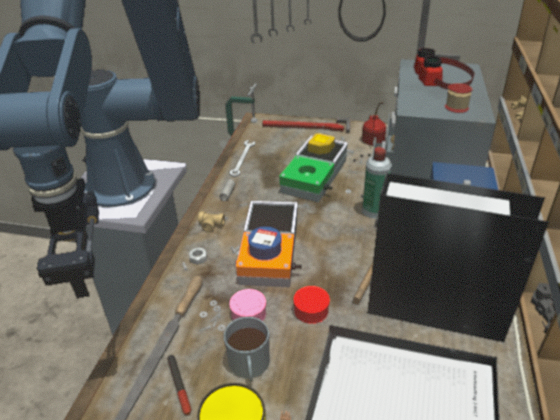

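View pics/top0.png

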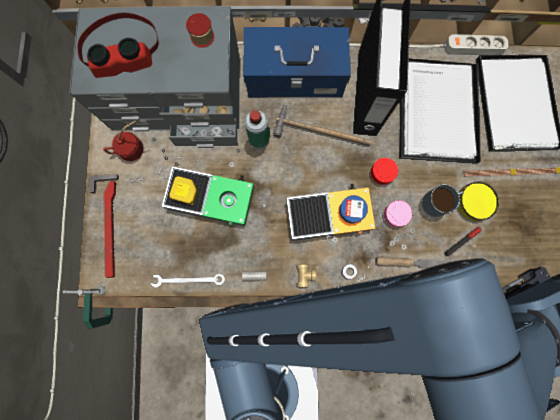

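The blue tin is at top (209,353) / scene (241,264), on the orange box. The look-alikes are pink, top (213,398), and red, top (171,384); only the blue one on the orange deck fits. Next I'll enlarge a crop and measure.

```bash
cat > h.py <<'E'
import cv2,numpy as np
from scipy.spatial.transform import Rotation as R
from rig import *
def ext(n):
    i=camera_info(n); return i["mtx"],i["dist_coeffs"],i["origin"],R.from_quat(i["rotation"]).as_matrix()
def proj(n,P):
    K,D,o,Rm=ext(n); P=np.atleast_2d(P).astype(float)
    pc=(P-o)@Rm
    return cv2.projectPoints(pc,np.zeros(3),np.zeros(3),K,D)[0].reshape(-1,2)
def rayz(n,uv,z):
    K,D,o,Rm=ext(n); uv=np.atleast_2d(uv).astype(float)
    x=cv2.undistortPoints(uv.reshape(-1,1,2),K,D).reshape(-1,2)
    r=np.c_[x,np.ones(len(x))]@Rm.T
    return o+r*((z-o[2])/r[:,2])[:,None]
def cloud(n,d):
    K,D,o,Rm=ext(n); h,w=d.shape
    u,v=np.meshgrid(np.arange(w),np.arange(h))
    x=cv2.undistortPoints(np.stack([u,v],-1).reshape(-1,1,2).astype(float),K,D).reshape(h,w,2)
    return (np.dstack([x,np.ones((h,w))])*d[...,None])@Rm.T+o
E
python3 - <<'E'
from h import *
for n,(r0,r1,c0,c1) in {"top":(170,250,275,425),"scene":(190,330,220,340)}.items():
    z=np.load(f"{n}0.npz");p,d=z["p"],z["d"];C=cloud(n,d)
    cv2.imwrite(f"pics/{n}crop.png",cv2.resize(p[r0:r1,c0:c1,::-1],None,fx=5 if n=="top" else 4,fy=5 if n=="top" else 4,interpolation=cv2.INTER_CUBIC)[:600,:800])
    hsv=cv2.cvtColor(p,cv2.COLOR_RGB2HSV)
    m=np.zeros(d.shape,bool);m[r0:r1,c0:c1]=1
    X=C[m&(d>0)&(C[...,2]>.045)&(C[...,2]<.075)]
    print(n,len(X),np.median(X[:,2]),X.min(0),X.max(0))
    r=cv2.minAreaRect((X[:,:2]*1000).astype(np.float32));print(r)
    org=m&(hsv[...,0]>8)&(hsv[...,0]<25)&(hsv[...,1]>150)&(C[...,2]>.05)&(C[...,2]<.07)
    print("org",cv2.minAreaRect((C[org][:,:2]*1000).astype(np.float32)),np.median(C[org][:,2]))
    Y=C[m&(d>0)&(C[...,2]>.09)&(C[...,2]<.11)]
    print("tin",len(Y),np.median(Y[:,2]),cv2.minEnclosingCircle((Y[:,:2]*1000).astype(np.float32)),Y.mean(0))
E
```

```text
top 2902 0.06040478639179059 [ 0.43282966 -0.39739614  0.04515869] [ 0.6181297  -0.07359894  0.07473335]
((513.7105712890625, -233.19781494140625), (144.75924682617188, 320.24700927734375), 13.440475463867188)
org ((514.3278198242188, -262.5177307128906), (121.40310668945312, 114.15225219726562), 6.390429496765137) 0.059845683093320945
tin 606 0.09800841863131504 ((512.4517211914062, -260.6326904296875), 39.14802551269531) [ 0.51194148 -0.26005925  0.09807136]
scene 3013 0.0608916420721578 [ 0.43306563 -0.51046109  0.04500453] [ 0.57887243 -0.07336014  0.07499755]
((516.0103759765625, -290.08233642578125), (120.7884292602539, 434.68951416015625), 6.858180999755859)
org ((512.6629638671875, -260.9733581542969), (120.67265319824219, 123.33094024658203), 6.514095783233643) 0.059968761734409015
tin 662 0.09840900805617814 ((510.3039245605469, -262.24078369140625), 41.42142868041992) [ 0.51312907 -0.26555453  0.09810392]
```

```bash
ls
```

```text
h.py
pics
scene0.npz
top0.npz
```

```bash
python3 - <<'E'
from h import *
from scipy.optimize import minimize
pts={}
for n,(r0,r1,c0,c1) in {"top":(170,250,275,425),"scene":(190,330,220,340)}.items():
    z=np.load(f"{n}0.npz");C=cloud(n,z["d"]);m=np.zeros(z["d"].shape,bool);m[r0:r1,c0:c1]=1
    X=C[m&(z["d"]>0)&(C[...,2]>.053)&(C[...,2]<.12)]
    X=X[(abs(X[:,0]-.513)<.12)&(X[:,1]>-.36)]
    def cost(v):
        a=v[2];q=X[:,:2]-v[:2];lx=q@[np.cos(a),np.sin(a)];ly=q@[-np.sin(a),np.cos(a)]
        o=np.maximum(abs(lx)-.06,0)+np.maximum(abs(ly)-.12,0)
        return np.minimum(o,.006).mean()
    best=min((minimize(cost,[.507,-.2,a],method="Nelder-Mead",options=dict(initial_simplex=np.array([[.507,-.2,a],[.517,-.2,a],[.507,-.19,a],[.507,-.2,a+.03]]))) for a in(.05,.11,.15)),key=lambda r:r.fun)
    x,y,a=best.x;print(n,best.x,np.degrees(a),best.fun,len(X))
    pts[n]=best.x
v=(pts["top"]+pts["scene"])/2;x,y,a=v;Rz=np.array([[np.cos(a),-np.sin(a)],[np.sin(a),np.cos(a)]])
W=lambda lx,ly:np.r_[v[:2]+Rz@[lx,ly],.06]
print("mouth",W(0,-.06),"tray",W(0,.06))
for n,(r0,r1,c0,c1) in {"top":(170,250,275,425),"scene":(190,330,220,340)}.items():
    p=np.load(f"{n}0.npz")["p"][:,:,::-1].copy();s=5 if n=="top" else 4
    im=cv2.resize(p[r0:r1,c0:c1],None,fx=s,fy=s,interpolation=cv2.INTER_CUBIC)
    f=lambda P:((proj(n,P)-[c0,r0]+.5)*s).astype(np.int32)
    cv2.polylines(im,[f(np.array([W(.06,.12),W(-.06,.12),W(-.06,-.12),W(.06,-.12)]))],True,(255,0,255),1)
    for c,zz in ((W(0,-.06),.06),(W(0,-.06),.099)):
        t=np.linspace(0,6.28,60);q=np.c_[c[0]+.0385*np.cos(t),c[1]+.0385*np.sin(t),0*t+zz]
        cv2.polylines(im,[f(q)],True,(0,255,0),1)
    t=W(0,.06);cv2.circle(im,tuple(int(k) for k in f(t)[0]),3,(0,0,255),-1)
    cv2.imwrite(f"pics/{n}fit.png",im)
E
```

```text
top [ 0.50621736 -0.19956554  0.12037234] 6.8968272430145054 1.6739607968174665e-06 3490
scene [ 0.50546028 -0.20091383  0.11894246] 6.814900870594109 1.8815452133013214e-05 3445
mouth [ 0.51300114 -0.25981066  0.06      ] tray [ 0.49867649 -0.14066871  0.06      ]
```

View pics/topfit.png

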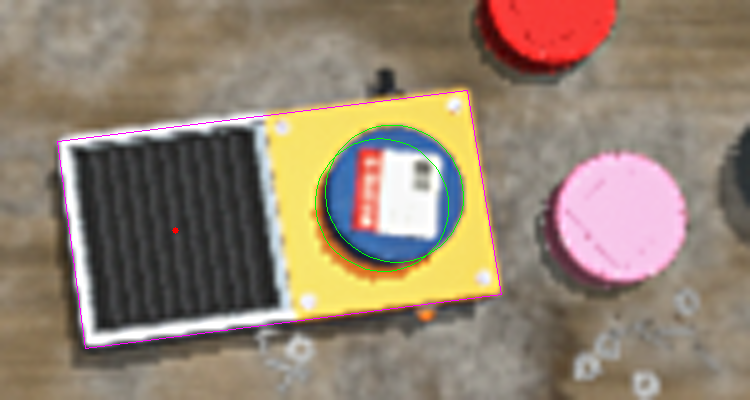

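View pics/scenefit.png

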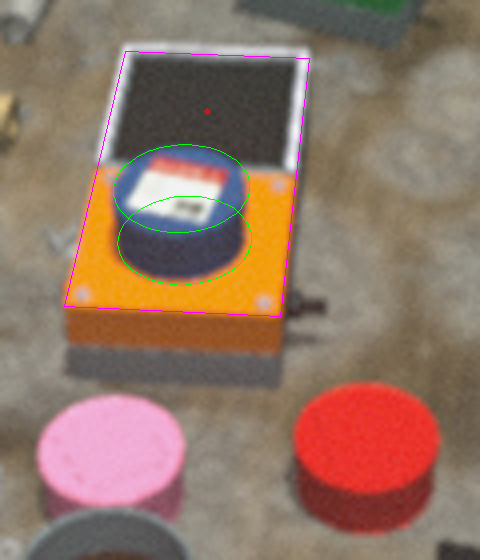

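```bash
python3 - <<'E'
from h import *
for n,(r0,r1,c0,c1) in {"top":(185,240,325,380),"scene":(215,280,240,290)}.items():
    z=np.load(f"{n}0.npz");p,d=z["p"],z["d"];C=cloud(n,d)
    m=np.zeros(d.shape,bool);m[r0:r1,c0:c1]=1
    k=m&(C[...,2]>.085)&(d>0)
    v,u=np.nonzero(k);print(n,k.sum(),u.min(),u.max(),v.min(),v.max())
    cs,_=cv2.findContours((m&(C[...,2]>.092)&(d>0)).astype(np.uint8),cv2.RETR_EXTERNAL,cv2.CHAIN_APPROX_NONE)
    c=max(cs,key=len).reshape(-1,2);P=rayz(n,c,.099)
    print(cv2.fitEllipse((P[:,:2]*1000).astype(np.float32)))
    hsv=cv2.cvtColor(p,cv2.COLOR_RGB2HSV)
    b=m&(hsv[...,0]>100)&(hsv[...,0]<130)&(hsv[...,1]>80);v,u=np.nonzero(b);print("blue",u.min(),u.max(),v.min(),v.max())
    q=np.array([[.513+.0385*np.cos(t),-.26+.0385*np.sin(t),.099] for t in np.linspace(0,6.28,90)])
    g=proj(n,q);print("pred",g.min(0),g.max(0))
E
```

```text
top 611 340 367 195 222
((512.032958984375, -260.0491943359375), (74.57636260986328, 76.06580352783203), 40.996131896972656)
blue 340 366 196 222
pred [339.65433527 194.57397233] [367.25290622 221.93110475]
scene 703 248 281 227 252
((513.0198974609375, -264.46697998046875), (75.51058197021484, 79.61834716796875), 24.129783630371094)
blue 249 279 227 249
pred [247.85024369 225.75657915] [281.92257765 247.72637342]
```

```bash
cat >> h.py <<'E'
CX,CY,A=.5058,-.2002,np.radians(6.86)
def own(lx,ly): return np.array([CX+np.cos(A)*lx-np.sin(A)*ly, CY+np.sin(A)*lx+np.cos(A)*ly])
def go(lx,ly,z):
    o=get_obs();Rt=R.from_quat(o["tool_rot"]).as_matrix();p=o["position"]
    d=np.r_[own(lx,ly),z]-p
    x=np.array([np.cos(A),np.sin(A),0]);zz=np.array([0,0,-1.]);Rg=np.c_[x,np.cross(zz,x),zz]
    q=p[:2]-[CX,CY];print("own pos mm",np.round(1e3*np.array([np.cos(A)*q[0]+np.sin(A)*q[1],-np.sin(A)*q[0]+np.cos(A)*q[1],p[2]]),1),"t",o["time"],"F",np.round(o["ft_force"],2),"w",o["grip_width"])
    print("shift/25mm",np.round(Rt.T@d/.025,2),"rot deg",np.round(R.from_matrix(Rt.T@Rg).as_rotvec(degrees=True),2))
E
python3 -c "
from h import *
go(0,-.118,.2)"
```

```text
own pos mm [-279.9 -332.8  221.7] t 0.1 F [-0.11  0.36  0.07] w 0.08675484174665242
shift/25mm [ -4.59 -13.35   0.88] rot deg [ -0.08   0.09 -71.49]
```

Request:
carry_out --pt "0.08 -2.3 -6.7 0 0 0 -60" --pt "0.08 -2.3 -6.7 0 0 0 -60" --pt "0.08 -2.3 -6.7 0 0 0 -60" --pt "0.08 -2.3 -6.7 0 0 0 -60" --pt "0.08 -4.6 -13.35 0 0 0 -71.5" --pt "0.08 -4.6 -13.35 0 0 0 -71.5" --pt "0.08 -4.6 -13.35 0 0 0 -71.5" --pt "0.08 -4.6 -13.35 0 0 0 -71.5" --force 20

```text
time: 0.9
position: [0.5221, -0.3143, 0.2221]
tool_rot: [0.999, 0.041, 0.0, -0.001]
ft_force: [-0.0, 0.6, 0.2]
grip_width: 0.041
```

```bash
python3 -c "
from h import *
go(0,-.118,.12)"
```

```text
own pos mm [   2.6 -115.2  222.1] t 0.9 F [-0.03  0.59  0.22] w 0.0410352670484116
shift/25mm [-0.1   0.12  4.08] rot deg [-0.1  -0.01 -2.21]
```

Request:
carry_out --pt "0.08 -0.1 0.12 2 0 0 -2.2" --pt "0.08 -0.1 0.12 4 0 0 -2.2" --pt "0.08 -0.1 0.12 4 0 0 -2.2" --pt "0.08 -0.1 0.12 4 0 0 -2.2"

```text
time: 1.3
position: [0.5173, -0.3206, 0.1219]
tool_rot: [0.998, 0.055, -0.001, -0.001]
ft_force: [0.6, -0.3, 0.6]
grip_width: 0.0402
```

```bash
python3 - <<'E'
from h import *
go(0,-.118,.069)
for n in["scene","top"]:
    p,d=camera(n);cv2.imwrite(f"pics/{n}1.png",p[:,:,::-1])
E
```

```text
own pos mm [  -2.9 -120.9  121.9] t 1.3 F [ 0.58 -0.32  0.56] w 0.04022082604324026
shift/25mm [ 0.12 -0.11  2.12] rot deg [-0.13  0.11 -0.55]
```

View pics/scene1.png

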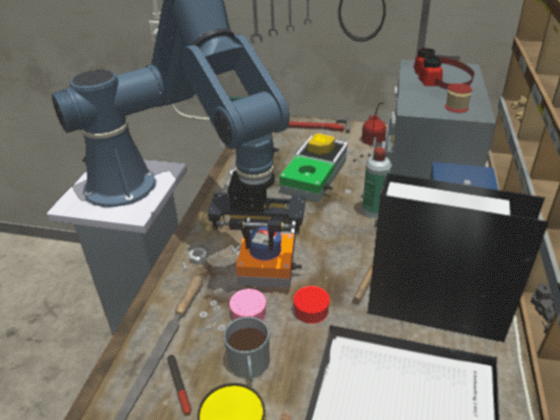

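The gripper hovers behind the tin (scene 240,264), clear of the pink tin. Descending.

Request:
carry_out --pt "0.08 0.1 -0.1 1 0 0 -0.5" --pt "0.08 0.1 -0.1 1.6 0 0 -0.5" --pt "0.08 0.1 -0.1 1.6 0 0 -0.5" --pt "0.08 0.1 -0.1 1.6 0 0 -0.5"

```text
time: 1.8
position: [0.5204, -0.3188, 0.0837]
tool_rot: [0.998, 0.059, 0.001, 0.001]
ft_force: [0.1, -0.3, 0.3]
grip_width: 0.0398
```

```bash
python3 - <<'E'
from h import *
go(0,-.118,.069)
E
```

```text
own pos mm [   0.3 -119.5   83.7] t 1.8 F [ 0.11 -0.32  0.31] w 0.039845944518704705
shift/25mm [-0.01 -0.06  0.59] rot deg [ 0.07 -0.06 -0.06]
```

Request:
carry_out --pt "0.08 0 0 0.56 0 0 0" --pt "0.08 0 0 0.56 0 0 0" --pt "0.08 0 0 0.56 0 0 0" --pt "0.08 0 0 0.56 0 0 0"

```text
time: 2.2
position: [0.5201, -0.3183, 0.0686]
tool_rot: [0.998, 0.059, 0.0, 0.0]
ft_force: [-0.4, 0.2, -0.4]
grip_width: 0.0399
```

```bash
python3 - <<'E'
from h import *
go(0,.017,.069)
E
```

```text
own pos mm [ 1.00e-01 -1.19e+02  6.86e+01] t 2.2 F [-0.36  0.19 -0.42] w 0.03993132941185912
shift/25mm [-0.01 -5.44 -0.02] rot deg [ 0.01 -0.01 -0.04]
```

Request:
carry_out --pt "0.08 0 -0.3 0 0 0 0" --pt "0.08 0 -0.55 0 0 0 0" --pt "0.08 0 -0.8 0 0 0 0" --pt "0.08 0 -1.05 0 0 0 0" --pt "0.08 0 -1.3 0 0 0 0" --pt "0.08 0 -1.55 0 0 0 0" --pt "0.08 0 -1.8 0 0 0 0" --pt "0.08 0 -2.0 0 0 0 0"

```text
time: 3.0
position: [0.5142, -0.2681, 0.0687]
tool_rot: [0.998, 0.06, 0.0, 0.0]
ft_force: [0.8, -1.5, 0.4]
grip_width: 0.0401
```

```bash
python3 - <<'E'
from h import *
go(0,.017,.069)
for n in["scene","top"]:
    p,d=camera(n);cv2.imwrite(f"pics/{n}2.png",p[:,:,::-1])
    if n=="scene": cv2.imwrite("pics/s2c.png",cv2.resize(p[170:330,190:340,::-1],None,fx=3.7,fy=3.7,interpolation=2))
go(0,.017,.069)
E
```

```text
own pos mm [  0.2 -68.4  68.7] t 3.0 F [ 0.8  -1.46  0.44] w 0.04006120673781516
shift/25mm [-0.01 -3.42 -0.01] rot deg [ 0.02 -0.01 -0.02]
own pos mm [ -0.  -67.8  68.6] t 3.1 F [ 0.17 -0.02 -0.3 ] w 0.03983721370377715
shift/25mm [ 0.   -3.39 -0.01] rot deg [-0.05  0.02 -0.01]
```

View pics/s2c.png

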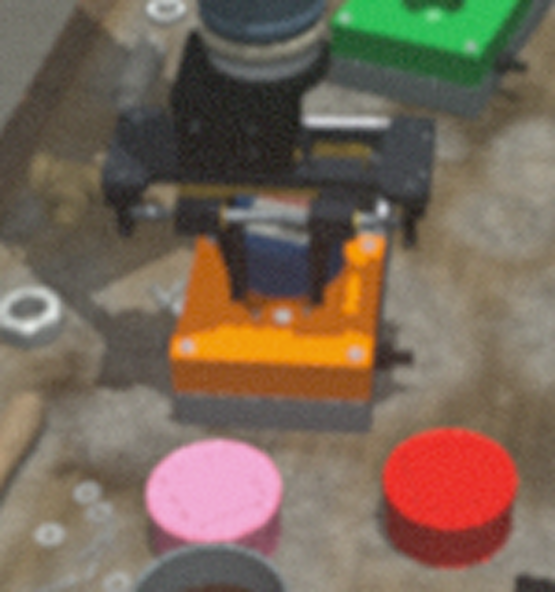

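The tin sits evenly between the two fingers, upright, with the bare well edge starting to show (crop 283,316). Continuing the push.

Request:
carry_out --pt "0.08 0 -0.3 0 0 0 0" --pt "0.08 0 -0.6 0 0 0 0" --pt "0.08 0 -0.9 0 0 0 0" --pt "0.08 0 -1.2 0 0 0 0" --pt "0.08 0 -1.5 0 0 0 0" --pt "0.08 0 -1.8 0 0 0 0" --pt "0.08 0 -2.1 0 0 0 0" --pt "0.08 0 -2.3 0 0 0 0"

```text
time: 3.9
position: [0.5071, -0.2106, 0.0686]
tool_rot: [0.998, 0.06, -0.0, -0.0]
ft_force: [0.8, -2.0, 1.6]
grip_width: 0.0405
```

```bash
python3 - <<'E'
from h import *
go(0,.016,.069)
E
```

```text
own pos mm [  0.  -10.4  68.6] t 3.9 F [ 0.78 -1.97  1.58] w 0.040466958682129635
shift/25mm [-0.   -1.06 -0.02] rot deg [-0.02  0.02 -0.01]
```

Request:
carry_out --pt "0.08 0 -0.2 0 0 0 0" --pt "0.08 0 -0.4 0 0 0 0" --pt "0.08 0 -0.6 0 0 0 0" --pt "0.08 0 -0.8 0 0 0 0" --pt "0.08 0 -0.95 0 0 0 0" --pt "0.08 0 -1.04 0 0 0 0" --pt "0.08 0 -1.04 0 0 0 0"

```text
time: 4.6
position: [0.504, -0.1851, 0.0685]
tool_rot: [0.998, 0.06, -0.0, -0.0]
ft_force: [0.6, -0.3, 0.1]
grip_width: 0.0402
```

Request:
carry_out --pt "0.08 0 0.4 0 0 0 0" --pt "0.08 0 0.9 0 0 0 0" --pt "0.08 0 1.5 0 0 0 0" --pt "0.08 0 2.0 -1 0 0 0" --pt "0.3 0 2.9 -2.4 0 0 0" --pt "1 0 3.0 -3.4 0 0 0" --pt "1 0 3.0 -3.4 0 0 0" --pt "1 0 3.0 -3.4 0 0 0"

```text
time: 5.4
position: [0.5129, -0.2613, 0.1538]
tool_rot: [0.998, 0.059, 0.0, 0.0]
ft_force: [0.2, 1.0, 0.2]
grip_width: 0.0154
```

```bash
python3 - <<'E'
from h import *
go(0,-.06,.08)
p,d=camera("scene");cv2.imwrite("pics/s3c.png",cv2.resize(p[170:330,190:340,::-1],None,fx=3.7,fy=3.7,interpolation=2))
np.savez("scene3.npz",p=p,d=d)
p,d=camera("top");cv2.imwrite("pics/t3.png",p[:,:,::-1]);np.savez("top3.npz",p=p,d=d)
go(0,-.06,.08)
E
```

```text
own pos mm [ -0.2 -61.5 153.8] t 5.4 F [0.19 1.04 0.16] w 0.015424037204653433
shift/25mm [ 0.01 -0.06  2.95] rot deg [ 0.03 -0.04 -0.11]
own pos mm [ -0.9 -59.9 152.3] t 5.5 F [0.73 1.19 0.13] w 0.00810174223402794
shift/25mm [0.04 0.01 2.89] rot deg [-0.12  0.12 -0.06]
```

View pics/s3c.png

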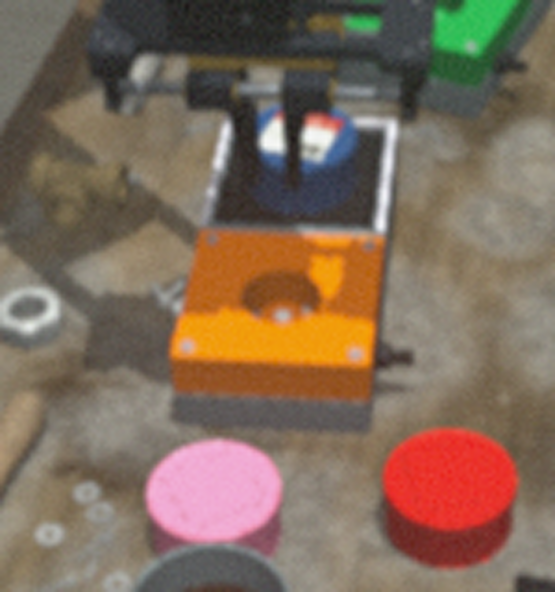

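View pics/t3.png

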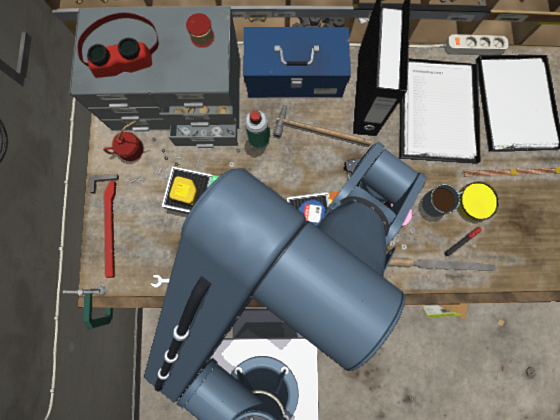

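The tin stands on the mat (crop 305,160); the well is uncovered at crop (281,297), with the key's white dot at (283,316). Checking both numerically.

```bash
python3 - <<'E'
from h import *
print("mouth px",(proj("scene",np.r_[own(0,-.06),.06])-[190,170]+.5)*3.7,"key dot",(proj("scene",np.r_[own(0,-.06),.042])-[190,170]+.5)*3.7)
z=np.load("scene3.npz");C=cloud("scene",z["d"]);m=np.zeros(z["d"].shape,bool);m[195:230,255:290]=1
hsv=cv2.cvtColor(z["p"],cv2.COLOR_RGB2HSV)
k=m&(abs(C[...,2]-.099)<.006)&(z["d"]>0)
Y=C[k];q=Y[:,:2]-[CX,CY];L=np.c_[np.cos(A)*q[:,0]+np.sin(A)*q[:,1],-np.sin(A)*q[:,0]+np.cos(A)*q[:,1]]*1000
print("tin",len(Y),np.median(Y[:,2]),cv2.minEnclosingCircle(L.astype(np.float32)),L.min(0),L.max(0))
# tilt
c=np.linalg.lstsq(np.c_[Y[:,:2],np.ones(len(Y))],Y[:,2],rcond=None)[0];print("tilt",c[:2])
# well rim from depth
m[:]=0;m[235:265,240:290]=1
K=C[m&(C[...,2]<.053)&(z["d"]>0)]
q=K[:,:2]-[CX,CY];print("key pts",len(K),K[:,2].min(), np.round(1e3*(np.c_[np.cos(A)*q[:,0]+np.sin(A)*q[:,1],-np.sin(A)*q[:,0]+np.cos(A)*q[:,1]]).mean(0),1))
go(0,-.06,.08)
E
```

```text
mouth px [[281.82293938 295.45990523]] key dot [[283.10338727 316.96498749]]
tin 317 0.0988572799464309 ((-0.3579525947570801, 55.22096633911133), 39.91989517211914) [-28.56829116  16.90082797] [38.10963016 88.64105683]
tilt [-0.02037402  0.02443888]
key pts 223 -0.0029278863644439657 [-11.  -33.9]
own pos mm [ -0.9 -59.9 152.3] t 5.5 F [0.73 1.19 0.13] w 0.00810174223402794
shift/25mm [0.04 0.01 2.89] rot deg [-0.12  0.12 -0.06]
```

Projection matches the picture to about 2 px, and the tin centre is near own y 55–58. Lowering with the jaws shut.

Request:
carry_out --pt "1 0.02 0 0 0 0 0" --pt "1 0.02 0 0.6 0 0 0" --pt "1 0.02 0 1.5 0 0 0" --pt "1 0.02 0 2.4 0 0 0" --pt "1 0.02 0 3.0 0 0 0" --pt "1 0.02 0 3.0 0 0 0" --pt "1 0.02 0 3.0 0 0 0"

```text
time: 6.2
position: [0.5133, -0.2596, 0.0779]
tool_rot: [0.998, 0.06, -0.001, -0.001]
ft_force: [0.4, 0.3, 0.2]
grip_width: 0.0003
```

```bash
python3 - <<'E'
from h import *
go(0,-.06,.044)
p,d=camera("scene");cv2.imwrite("pics/s4c.png",cv2.resize(p[170:330,190:340,::-1],None,fx=3.7,fy=3.7,interpolation=2))
go(0,-.06,.044)
E
```

```text
own pos mm [  0.3 -59.9  77.9] t 6.2 F [0.39 0.34 0.23] w 0.00027717569284952
shift/25mm [-0.01  0.01  1.35] rot deg [-0.08  0.08 -0.01]
own pos mm [  0.8 -60.3  78.6] t 6.25 F [-0.57 -0.   -0.07] w 0.000488564416819563
shift/25mm [-0.03 -0.01  1.38] rot deg [-0.   -0.   -0.02]
```

View pics/s4c.png

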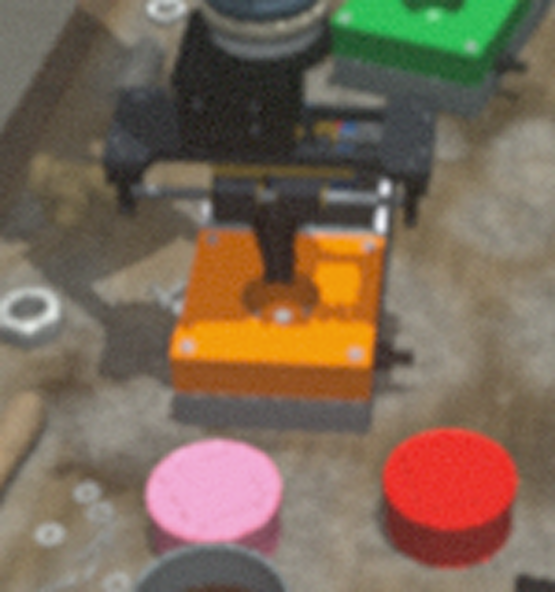

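The closed fingertips (crop 278,270) hang centred over the well. Going in.

Request:
carry_out --pt "1 -0.02 0 0.4 0 0 0" --pt "1 -0.02 0 0.8 0 0 0" --pt "1 -0.02 0 1.15 0 0 0" --pt "1 -0.02 0 1.3 0 0 0" --pt "1 -0.02 0 1.3 0 0 0"

```text
time: 6.75
position: [0.5126, -0.2597, 0.0451]
tool_rot: [0.998, 0.059, -0.001, -0.001]
ft_force: [-0.5, -0.5, 0.1]
grip_width: 0.0006
```

```bash
python3 - <<'E'
from h import *
go(0,-.06,.036)
E
```

```text
own pos mm [ -0.4 -59.9  45.1] t 6.75 F [-0.5  -0.53  0.15] w 0.0005899245245033376
shift/25mm [0.02 0.   0.37] rot deg [-0.07  0.07 -0.04]
```

Request:
carry_out --pt "1 0 0 0.15 0 0 0" --pt "1 0 0 0.3 0 0 0" --pt "1 0 0 0.4 0 0 0" --pt "1 0 0 0.42 0 0 0"

```text
time: 7.15
position: [0.5135, -0.2604, 0.0363]
tool_rot: [0.998, 0.06, 0.0, 0.0]
ft_force: [-1.3, 0.5, 8.2]
grip_width: 0.0009
```

8.2 N is above the roughly 4 N stop force, and z is 36.3 mm against 36 expected, so the key is at its stop. Holding with a touch more, then releasing.

Request:
carry_out --pt "1 0 0 0.06 0 0 0" --pt "1 0 0 0.06 0 0 0" --pt "1 0 0 0.06 0 0 0" --pt "1 0 0 0.06 0 0 0"

```text
time: 7.55
position: [0.5135, -0.2604, 0.0362]
tool_rot: [0.998, 0.06, 0.001, 0.001]
ft_force: [-1.4, 1.2, 14.7]
grip_width: 0.0006
```

Request:
carry_out --pt "1 0 0 0 0 0 0" --pt "1 0 0 -0.4 0 0 0" --pt "1 0 0 -0.8 0 0 0" --pt "1 0 0 -1.6 0 0 0" --pt "1 0 0 -3.0 0 0 0" --pt "1 0 0 -4.5 0 0 0" --pt "1 0 0 -6 0 0 0" --pt "1 0 0 -6 0 0 0"

```text
time: 8.35
position: [0.516, -0.2622, 0.1896]
tool_rot: [0.998, 0.06, 0.004, 0.004]
ft_force: [1.0, -0.6, 1.0]
grip_width: 0.0003
```

Request:
carry_out --pt "1 0 1.5 0 0 0 0" --pt "1 0 3 0 0 0 0" --pt "1 0 4.5 0 0 0 0" --pt "1 0 6 0 0 0 0" --pt "1 0 6 0 0 0 0"

```text
time: 8.85
position: [0.5309, -0.4144, 0.1832]
tool_rot: [0.998, 0.058, 0.001, 0.002]
ft_force: [0.2, 0.9, -0.3]
grip_width: 0.0002
```

```bash
python3 - <<'E'
from h import *
p,d=camera("scene");cv2.imwrite("pics/s5.png",p[:,:,::-1]);cv2.imwrite("pics/s5c.png",cv2.resize(p[120:330,190:400,::-1],None,fx=2.8,fy=2.8,interpolation=2))
go(0,-.06,.2)
C=cloud("scene",d);m=np.zeros(d.shape,bool);m[190:230,245:295]=1
Y=C[m&(abs(C[...,2]-.099)<.006)&(d>0)]
q=Y[:,:2]-[CX,CY];L=np.c_[np.cos(A)*q[:,0]+np.sin(A)*q[:,1],-np.sin(A)*q[:,0]+np.cos(A)*q[:,1]]*1000
print("tin",len(Y),np.median(Y[:,2]),cv2.minEnclosingCircle(L.astype(np.float32)))
k=proj("scene",np.r_[own(0,-.065),.042])[0].round().astype(int);print("key z",np.median(C[k[1]-1:k[1]+2,k[0]-2:k[0]+3,2]))
p0=np.load("scene0.npz")["d"];
print("key px",k)
E
```

```text
own pos mm [  -0.9 -212.4  182.9] t 8.9 F [0.58 1.39 0.42] w 0.0005795760067631586
shift/25mm [ 0.01 -6.1  -0.68] rot deg [-0.02  0.03 -0.2 ]
tin 114 0.09900207406731948 ((3.0686206817626953, 59.77482604980469), 38.71979904174805)
key z 0.05955117543143351
key px [266 257]
```

View pics/s5c.png

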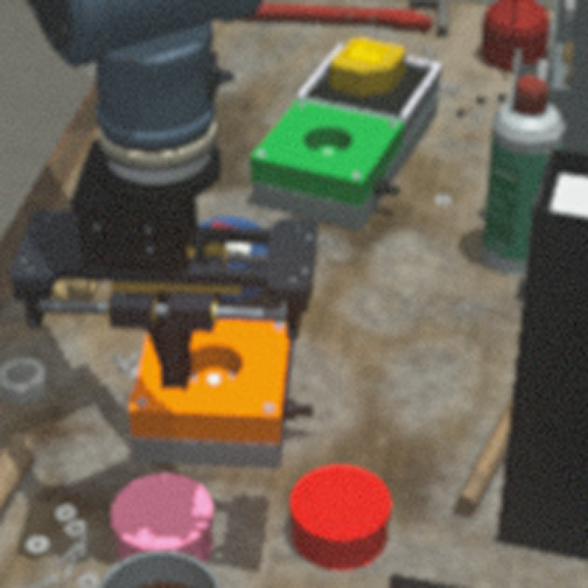

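The key's dot (crop 214,379, or full 266.4,255.4) matches the "up" prediction (266,255.2). The gripper partly hides the tin, so I'll move aside for a last look.

Request:
carry_out --pt "1 -1.5 1 -1 0 0 0" --pt "1 -3 2 -2 0 0 0" --pt "1 -4.5 3 -2 0 0 0" --pt "1 -6 4 -2 0 0 0" --pt "1 -7 5 -2 0 0 0" --pt "1 -7 5 -2 0 0 0" --pt "1 -7 5 -2 0 0 0"

```text
time: 9.6
position: [0.3715, -0.5527, 0.2332]
tool_rot: [0.998, 0.059, -0.0, -0.001]
ft_force: [-0.5, -0.0, -0.2]
grip_width: 0.0002
```

```bash
python3 - <<'E'
from h import *
p,d=camera("scene");cv2.imwrite("pics/s6.png",p[:,:,::-1])
C=cloud("scene",d);m=np.zeros(d.shape,bool);m[190:230,245:295]=1
Y=C[m&(abs(C[...,2]-.099)<.006)&(d>0)]
q=Y[:,:2]-[CX,CY];L=np.c_[np.cos(A)*q[:,0]+np.sin(A)*q[:,1],-np.sin(A)*q[:,0]+np.cos(A)*q[:,1]]*1000
print("tin",len(Y),np.median(Y[:,2]),cv2.minEnclosingCircle(L.astype(np.float32)))
E
```

```text
tin 514 0.09878389234595658 ((-1.0159950256347656, 57.076576232910156), 41.04841613769531)
```

View pics/s6.png

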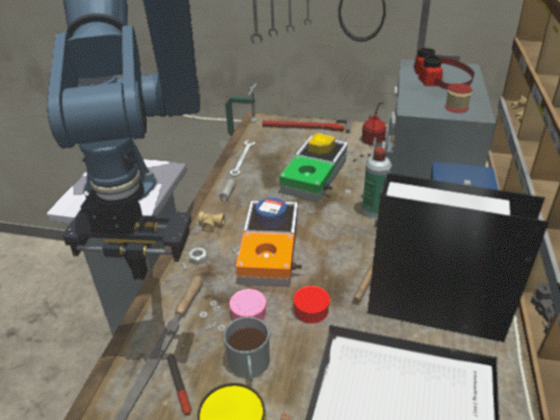

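The tin stands upright in the middle of the mat (scene 209,270), the well is open (250,266), and everything else is where it was. Handing in.

```bash
python3 -c "
from rig import *
print(hand_in())"
```

```text
the job is handed in; nothing more can be done
None
```

The job is done and handed in at about 9.7 s of the 48 s allowed.

- **Tin:** I pushed the blue tin about 118 mm along the box with two fingertips low on its side. It stands upright on the mat, about 3 mm from the mat's centre.
- **Key:** I then pressed the orange key to its stop, at a TCP height of 36.2 mm with 8 to 15 N, and held it there for about 0.5 s. After I withdrew, its white dot was back at the "up" position in the picture.
- **Everything else:** In the last picture the other things looked unmoved, and I never went near the green key. The gripper is clear of everything.

Two checks were weak. A depth reading at the key's pixel gave the deck height (59.6 mm) instead of the key top, so "key up" rests on the dot's position in the picture. One partial-view tin measurement taken while the gripper hid part of it differed by about 4 mm from the final clear one.

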